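# Zero the drag pointer of the large tyre gauge

## Robot

A 6-joint arm with a two-finger parallel gripper is mounted at the origin on the work surface. World frame = base frame: x ahead of the robot, y to its left, z up, the work surface at z = 0. Lengths are in m, angles in rad, forces in N, time in s.
With the tool pointing down it reaches from about 0.2 to 0.875 m from the base axis. Payload 3.4 kg.
Tool frame: the origin (TCP) lies at the very end of the fingers, on their centre line; the grasp point (between the pads) lies 19 mm behind it; z points along the fingers, y is the line along which they close (so a half turn about z gives the same grasp; the last joint's range is limited). The gripper opens to 94 mm and grips with 3 to 60 N. Pads are 16 mm wide; open, the fingers measure 119 mm over their backs; the gripper's body (75 mm by 177 mm) begins 78 mm behind the grasp point.
Start: joints at [1.029, 0.276, 1.505, -0, 1.361, -0.121], TCP at [0.235, 0.525, 0.205] pointing down, gripper open.
Joint ranges: [-2.89, 2.89], [-0.75, 2.08], [0.22, 2.7], [-1.18, 4.32], [0.11, 2.71], [-2.7, 2.7]. Speed limits (rad/s): [2.57, 2.57, 3.14, 3.14, 3.14, 3.14].

## Interface

Orientations are given as a rotation vector (axis times angle).
In Python, from bench import env gives the robot as it stands.
- The arm moves only by the tool send_rows, never from a script. Its argument "moves" is a list of rows, each a list of 5 numbers: the shift along the tool's x, y, z scaled (see below), then the turn about the tool's z scaled (see below), then the closure, from 0 (fully open) to 1 (shut). A call has 1 to 12 rows; each row shifts and turns the commanded pose from where the row before left it, along the tool's axes as they then stand; what a row does not reach is not made up. The controller multiplies each number of a shift by 0.05 m and each number of a turn by pi rad. A row lasts 1/12 s, in which the tool goes at most 41.7 mm and 7.16 degrees, less where a joint would pass 70% of its speed; a pose out of reach is approached as far as the arm can. A call with a number of a shift or a turn outside -1 to 1 is refused whole. A call with a gripper value outside its range is refused whole. The fingers move at their own pace and stop on an object; "newtons" is the grip in N (left out, the last holds). Time passes only in rows, so rows that do not move let the fingers close. It gives the time, the measured TCP pose, the force, the opening and the grip force at its end, in the units of the state.
- env.state(): the state, without advancing time (a new reading comes with each control period).
- env.get_image(name): name is "scene" or "top" or "wrist"; returns the picture (420x560x3 uint8, red, green, blue); there is no depth.
- env.camera_params(name): a dict with "fx", "fy", "cx", "cy" (pixels), "k1" (the pictures are not rectified: a ray, as slopes to the right and down, at radius r is drawn at 1 + k1 r^2 times it, then the intrinsics apply), "R" (3x3) and "t" (3): a world point X has camera coordinates R X + t. Camera axes: x right, y down, z forward; pixel columns grow to the right and rows downward; lengths in m; the calibration is good to about 2 mm. A picture is of the moment at which its call begins: read the wrist's pose just before it. camera_params takes no time and is no camera call; for the wrist camera it gives the pose at the moment of the call.
- env.hand_in(): hands the job in; it is judged then, once.
Trained networks look in the newest picture that a camera, given by its name, has taken for a name from the list of things; names that differ only in an ending like _2 or _b are one class to them, and where a whole thing is asked for, a point or a joint stands for the part that bears it (a point fixed in the world has none). Each returns a list of dicts, best first, with "score" (0 to 1); they miss things now and then, are a little off and sometimes report something else, mostly with a low value. They report only what shows in the picture. A call takes as long as a camera call. They do not tell look-alikes from the thing itself.
- env.boxes_of(camera, query): "extent" ([left, top, width, height] in pixels, round what is visible of it).
The state is a dict: "time": time; "q": joint angles; "dq": joint speeds; "effort": joint torques, N m; "ee_pos": TCP position; "tool_rot": TCP orientation; "wrist_force": force on the tool from outside, world axes, zero at the start; "torque": the same for the moment, N m; "gripper_width": finger opening in m; "grasp_force": force on a finger pad.
Only numpy, scipy, OpenCV 4.12 (cv2) and the standard library are available. Lean on these libraries where they do the work, as an engineer would, in place of code of your own. Each camera call takes 0.05 s, during which the arm holds its last target. There are 200 camera calls.

## Task

Two dial pressure gauges lie face up on the shelf. On the larger one, turn the bar knob in the middle of the dial anticlockwise until its pointer stands on the zero mark (the thick block at the start of the scale), then let go. Leave the smaller gauge's reading as it is.

Things in the scene. Friction and masses are not known exactly. Their poses are not given: they have to be found in the camera images.
- large_gauge: The larger dial gauge, a round steel case 150 mm in diameter (162 mm at its foot flange) and 45 mm high, fixed to the shelf, white dial facing up. Origin: centre of its underside, on the shelf; z up; +x points from the dial centre to the zero mark, a thick black block 14 x 8 mm near the dial's edge. The scale of thin ticks runs clockwise (seen from above) from there through 270 degrees; a brass stem sticks out 22 mm on the side opposite zero (-x).
- large_gauge_pointer (a joint): Angle of the large gauge's knob and pointer, which turn as one about the vertical axis through the dial centre: 0 when the pointer is on the zero mark, growing clockwise seen from above, in rad. It starts between 0.5 and 1.4, can be turned past zero to -0.8 where it has a stop, and stays where it is left (friction about 0.04 N m, no spring).
- large_gauge_grip (a point): Point on the large gauge's knob axis, inside the bar, 70 mm above the shelf and turning with the knob: its x axis points along the pointer, z up. The black bar is 44 mm long along x, 12 mm thick along y, and stands from 52 to 84 mm above the shelf, on a hub 32 mm in diameter between 46 and 52 mm. The dial face is at 46 mm; the black pointer lies just above it and reaches 51 mm from the axis, beyond the bar on one side only.
- small_gauge_tip (a point): Tip of the pointer of the smaller gauge (the bystander), 26 mm from that gauge's knob axis and 48 mm above the shelf; turns with its knob, x axis pointing along its pointer. That gauge is alike, with a bar knob of the same height and thickness but 34 mm long, and its case is only 100 mm in diameter; fixed to the shelf.
Mind the look-alikes: they are no part of the job. What is shaped like the large_gauge but orange or red is not meant.

How it is judged:
At the end, for the whole second after the job is handed in: The large gauge's pointer rests within 0.18 rad (10 degrees) of its zero mark, knob at rest (value of joint large_gauge_pointer between -0.18 and 0.18 rad and velocity of joint large_gauge_pointer between -0.05 and 0.05 rad/s); the robot touches nothing.
It fails at once if the smaller gauge's pointer is moved (its tip by more than 6 mm) (distance of small_gauge_tip from where it was at the start of the episode above 0.006 m).
It also fails if it takes over 32 s, if anything falls off the work surface, if the arm or the gripper's body presses on something with over 40 N, if the wrist force passes 120 N, or if a joint passes its speed limit or range.

## Working session

There is one attempt and no reset: what is moved stays moved. The work goes in short steps, Python scripts to look and compute and a tool call to move; the robot and the scene stay as the last step left them, time stands still between calls to the robot, and variables do not carry over. Pictures are saved under pics/ and viewed, at most 10 in all, crops included, and the job is handed in when it is done.

Besides the shell and the picture viewer there is one more tool, called after "Emit:" as name([rows], argument=value, ...), one row to a line, values as JSON. send_rows: Moves the arm, as the interface text tells. Its arguments: {"type":"object","properties":{"moves":{"type":"array","items":{"type":"array","items":{"type":"number"}}},"newtons":{"type":"number"}},"required":["moves"]}

```bash
mkdir -p pics
python3 - <<'E'
from bench import env
import cv2
s=env.state();print(s['time'],s['ee_pos'],s['tool_rot'],s['gripper_width'])
for c in("top","scene"):
    im=env.get_image(c);cv2.imwrite(f"pics/{c}1.png",im[:,:,::-1])
    p=env.camera_params(c);print(c,p)
    print(env.boxes_of(c,"large_gauge"))
E
```

```text
0.0 [0.23461556 0.52435752 0.20462747] [-6.55993617e-01 -3.07176440e+00  2.63151919e-03] 0.09430398175641044
top {'fx': 495.7278818665323, 'fy': 495.7278818665323, 'cx': 283.4678385977964, 'cy': 209.53026861176517, 'k1': -0.08972923281329952, 'R': array([[ 0.00745848, -0.99994541,  0.00731782],
       [-0.99710094, -0.00799103, -0.07566938],
       [ 0.07572372, -0.00673223, -0.99710611]]), 't': array([0.07643717, 0.56692476, 1.19040922])}
[{'extent': [160.5, 268.1, 64.8, 71.1], 'score': 0.92}, {'extent': [302.6, 217.8, 62.5, 72.0], 'score': 0.68}, {'extent': [212.2, 171.4, 62.1, 68.9], 'score': 0.56}, {'extent': [133.1, 96.6, 65.5, 72.0], 'score': 0.55}]
scene {'fx': 490.7791104027842, 'fy': 490.7791104027842, 'cx': 281.3105263063404, 'cy': 213.17140931093158, 'k1': 0.04337560375209983, 'R': array([[-0.84841475,  0.52932403, -0.00291143],
       [ 0.40102605,  0.63916583, -0.65623559],
       [-0.34550038, -0.55792752, -0.75455044]]), 't': array([ 0.4140338 , -0.23846623,  1.39108994])}
[{'extent': [365.6, 219.8, 83.1, 67.2], 'score': 0.86}, {'extent': [245.9, 153.3, 66.3, 53.8], 'score': 0.86}, {'extent': [254.1, 222.6, 77.3, 69.2], 'score': 0.81}, {'extent': [218.8, 334.4, 94.6, 85.6], 'score': 0.66}]
```

View pics/top1.png

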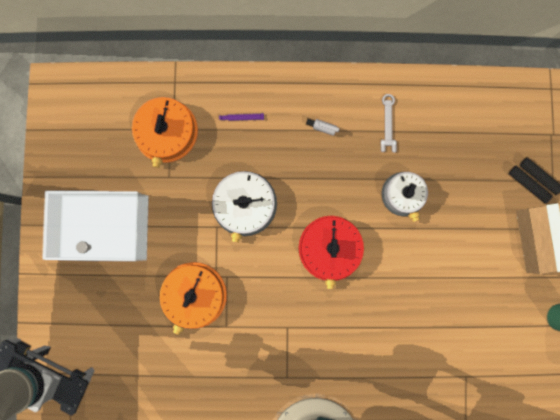

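The large white gauge is at about (244,203). Its stem is at (236,237), so zero is near (249,178), and the pointer points right to about (265,200). The small gauge is at (407,193). The orange and red gauges are look-alikes.

```bash
cat > h.py <<'E'
import numpy as np, cv2
from bench import env
def world(p,u,v,z):
    d=np.array([(u-p['cx'])/p['fx'],(v-p['cy'])/p['fy']]); s=d.copy()
    for _ in range(20): s=d/(1+p['k1']*(s@s))
    R=np.array(p['R']);t=np.array(p['t']);c=-R.T@t;r=R.T@np.array([s[0],s[1],1])
    return c+r*(z-c[2])/r[2]
def tool():
    s=env.state();return s,cv2.Rodrigues(np.array(s['tool_rot']))[0]
E
python3 - <<'E'
from h import *
p=env.camera_params("top")
for n,u,v,z in(("dial",244,202.5,.046),("bar",243,202,.084),("zero",249,178,.046),("tip",265,200,.047),("stem",236,237,.02),("small",408,192,.084)):print(n,world(p,u,v,z).round(4))
im=cv2.imread("pics/top1.png")[160:250,200:290]
cv2.imwrite("pics/crop1.png",cv2.resize(im,None,fx=6,fy=6,interpolation=cv2.INTER_CUBIC))
s,R=tool();print(R.round(3))
E
```

```text
dial [0.5806 0.1757 0.046 ]
bar [0.5783 0.1753 0.084 ]
zero [0.6399 0.1645 0.046 ]
tip [0.5869 0.1254 0.047 ]
stem [0.4983 0.196  0.02  ]
small [ 0.605 -0.21   0.084]
[[-0.913  0.408 -0.001]
 [ 0.408  0.913 -0.001]
 [ 0.    -0.001 -1.   ]]
```

View pics/crop1.png

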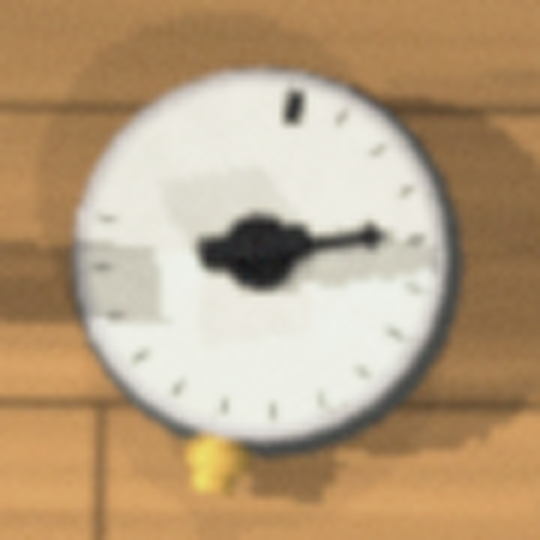

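Dial centre is at about (0.580, 0.176), zero direction about -11° and pointer about -81°, so the pointer sits at roughly 1.2 rad. I'll move above it first.

Emit:
send_rows([
  [-0.76,-0.295,0,0,0],
  [-0.76,-0.295,0,0,0],
  [-0.76,-0.295,0,0,0],
  [-0.76,-0.295,0,0,0],
  [-0.76,-0.295,0,0,0],
  [-0.76,-0.295,0,0,0],
  [-0.76,-0.295,0,0,0],
  [-0.76,-0.295,0,0,0],
  [-0.76,-0.295,0,0,0],
  [-0.76,-0.295,0,0,0],
  [-0.76,-0.295,0,0,0],
  [-0.76,-0.295,0,0,0],
])

```text
time: 1.2
ee_pos: [0.5799, 0.1753, 0.2054]
tool_rot: [-0.657, -3.072, -0.0]
wrist_force: [0.2, 0.9, -0.1]
gripper_width: 0.0941
grasp_force: 0.0
```

Emit:
send_rows([
  [0,0,0,0.039,0],
  [0,0,0,0.039,0],
  [0,0,0,0.039,0],
  [0,0,0,0.039,0],
  [0,0,0,0.039,0],
  [0,0,0,0.039,0],
  [0,0,0,0.039,0],
  [0,0,0,0.039,0],
  [0,0,0,0,0],
  [0,0,0,0,0],
])

```text
time: 2.03
ee_pos: [0.5787, 0.177, 0.2053]
tool_rot: [-2.021, -2.405, 0.001]
wrist_force: [-0.8, -1.3, 0.0]
gripper_width: 0.0939
grasp_force: 0.0
```

Run:
```python
from h import *
s,R=tool();print(s['time'],s['ee_pos'],R.round(3).tolist(),s['q'])
p=env.camera_params("wrist");print({k:np.round(p[k],4).tolist() for k in p})
cv2.imwrite("pics/w1.png",env.get_image("wrist")[:,:,::-1])
```

```text
2.0333 [0.57866871 0.17699426 0.20525444] [[-0.172, 0.985, -0.0], [0.985, 0.172, -0.0], [0.0, -0.0, -1.0]] [1.81860239e-01 3.21731490e-01 1.43846490e+00 4.62686885e-05
 1.38185335e+00 8.90958717e-03]
{'fx': 377.4204, 'fy': 377.4204, 'cx': 278.3753, 'cy': 202.4191, 'k1': -0.0895, 'R': [[0.9849, 0.1729, 0.0002], [0.1668, -0.9508, 0.2611], [0.0454, -0.2571, -0.9653]], 't': [-0.6004, 0.0446, 0.4111]}
```

View pics/w1.png

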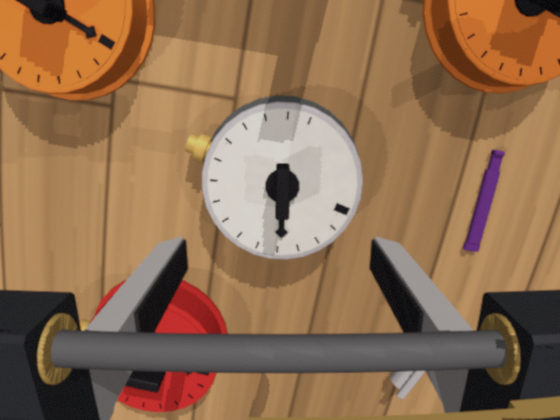

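The wrist view shows the white gauge's dial at about (282,181), zero block (342,209), pointer tip (282,236), and the bar from (282,165) to (282,218), roughly along the tool's x axis.

Run:
```python
from h import *
p=env.camera_params("wrist");s,R=tool()
a=lambda v:np.degrees(np.arctan2(v[1],v[0]))
W={n:world(p,u,v,z) for n,u,v,z in(("dial",282.5,181,.046),("zero",342,209,.046),("tip",282,236,.047),("b1",282.5,165,.084),("b2",283,218,.084))}
for n in W:print(n,W[n].round(4))
c=W["dial"];m=(W["b1"]+W["b2"])/2
print("barmid",m,"len",np.linalg.norm(W["b1"]-W["b2"]))
print("zero",a(W["zero"]-c),"tip",a(W["tip"]-c),"bar",a(W["b2"]-W["b1"]),"r",np.linalg.norm((W["tip"]-c)[:2]),"toolx",a(R[:,0]))
for q in(c,m):print("shift tool",R.T@(np.array([*q[:2],.058])-s['ee_pos']))
```

```text
dial [0.5815 0.1822 0.046 ]
zero [0.6412 0.1655 0.046 ]
tip [0.5903 0.1298 0.047 ]
b1 [0.5773 0.203  0.084 ]
b2 [0.5856 0.159  0.084 ]
barmid [0.58147089 0.18100959 0.084     ] len 0.044759354130794196
zero -15.633914723117183 tip -80.4160183129617 bar -79.36108138821676 r 0.05321921957104852 toolx 99.89767263829735
shift tool [0.00466711 0.00365172 0.14731251]
shift tool [0.00345864 0.00345226 0.14731252]
```

Centre and bar length check out. The shift is +3.5, +3.5 and 147 mm in tool axes. Pointer to zero is about 67° anticlockwise.

Emit:
send_rows([
  [0.07,0.07,0.4,0,0],
  [0,0,0.5,0,0],
  [0,0,0.5,0,0],
  [0,0,0.5,0,0],
  [0,0,0.4,0,0],
  [0,0,0.3,0,0],
  [0,0,0.2,0,0],
  [0,0,0.14,0,0],
  [0,0,0,0,0],
  [0,0,0,0,0],
])

```text
time: 2.92
ee_pos: [0.5821, 0.1812, 0.0588]
tool_rot: [2.024, 2.402, 0.001]
wrist_force: [-0.6, -0.5, 0.5]
gripper_width: 0.0942
grasp_force: 0.0
```

Emit:
send_rows([
  [0,0,0,0,1],
  [0,0,0,0,1],
  [0,0,0,0,1],
  [0,0,0,0,1],
  [0,0,0,0,1],
  [0,0,0,0,1],
  [0,0,0,0,1],
  [0,0,0,0,1],
  [0,0,0,0,1],
  [0,0,0,0,1],
  [0,0,0,0,1],
  [0,0,0,0,1],
], newtons=15)

```text
time: 3.92
ee_pos: [0.5817, 0.1811, 0.0584]
tool_rot: [-2.025, -2.402, -0.0]
wrist_force: [0.1, 0.3, 0.4]
gripper_width: 0.0171
grasp_force: 0.0
```

Emit:
send_rows([
  [0,0,0,0,1],
  [0,0,0,0,1],
  [0,0,0,0,1],
  [0,0,0,0,1],
])

```text
time: 4.25
ee_pos: [0.5812, 0.181, 0.0584]
tool_rot: [-2.025, -2.401, 0.001]
wrist_force: [-1.0, -0.8, 1.5]
gripper_width: 0.0118
grasp_force: 15.0
```

The fingers hold the 12 mm bar with little side force. Turning 67° anticlockwise.

Emit:
send_rows([
  [0,0,0,-0.031,1],
  [0,0,0,-0.031,1],
  [0,0,0,-0.031,1],
  [0,0,0,-0.031,1],
  [0,0,0,-0.031,1],
  [0,0,0,-0.031,1],
  [0,0,0,-0.031,1],
  [0,0,0,-0.031,1],
  [0,0,0,-0.031,1],
  [0,0,0,-0.031,1],
  [0,0,0,-0.031,1],
  [0,0,0,-0.031,1],
])

```text
time: 5.25
ee_pos: [0.5792, 0.1792, 0.0584]
tool_rot: [-0.355, -3.117, 0.006]
wrist_force: [-4.6, -4.8, 3.3]
gripper_width: 0.0117
grasp_force: 15.0
```

Emit:
send_rows([
  [0,0,0,0,1],
  [0,0,0,0,1],
  [0,0,0,0,0.7],
  [0,0,0,0,0.4],
  [0,0,0,0,0],
  [0,0,0,0,0],
  [0,0,0,0,0],
  [0,0,0,0,0],
  [0,0,0,0,0],
  [0,0,0,0,0],
])

```text
time: 6.08
ee_pos: [0.5817, 0.1812, 0.0584]
tool_rot: [0.364, 3.12, 0.0]
wrist_force: [-0.5, 0.1, 0.3]
gripper_width: 0.0622
grasp_force: 0.0
```

Emit:
send_rows([
  [0,0,-0.2,0,0],
  [0,0,-0.4,0,0],
  [0,0,-0.5,0,0],
  [0,0,-0.5,0,0],
  [0,0,-0.5,0,0],
  [0,0,-0.5,0,0],
  [0,0,-0.4,0,0],
  [0,0,0,0,0],
  [0,0,0,0,0],
])

```text
time: 6.83
ee_pos: [0.5823, 0.1812, 0.21]
tool_rot: [0.364, 3.117, 0.002]
wrist_force: [0.1, -1.0, -0.4]
gripper_width: 0.094
grasp_force: 0.0
```

Run:
```python
from h import *
s,R=tool();print(s['time'],s['ee_pos'],R.round(3).tolist())
cv2.imwrite("pics/w2.png",env.get_image("wrist")[:,:,::-1])
```

```text
6.8333 [0.58229557 0.18120018 0.21001797] [[-0.973, 0.23, 0.003], [0.23, 0.973, 0.001], [-0.003, 0.001, -1.0]]
```

View pics/w2.png

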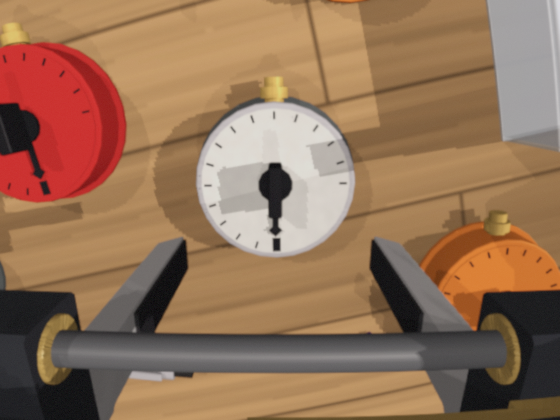

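The pointer tip at (275,234) lines up with the zero block at (276,244), within about 1–2°. The gripper is clear of the gauge.

```bash
python3 -c "
from bench import env
print(env.hand_in())"
```

```text
the job is handed in; nothing more can be done
None
```

I turned the large gauge's pointer to its zero mark (within about 2° in the last picture), let go, backed the gripper off without going near the small gauge, and handed the job in at about 7 s; no verdict came back.

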